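Load a label roll and pin it with the spindle

ROBOT

A 6-joint arm with a two-finger parallel gripper is mounted at the origin on the work surface; the furniture and walls round the work are solid. World frame = base frame: x ahead of the robot, y to its left, z up, the work surface at z = 0. Lengths are in m, angles in rad, forces in N, time in s.
With the tool pointing down it reaches from about 0.2 to 0.875 m from the base axis. Payload 3.4 kg.
Tool frame: the origin (TCP) lies between the finger pads; the fingertips stand 25 mm ahead of it and the grasp point (between the pads) lies 6 mm ahead of it (r.nose_length is the z of the fingertips in the tool frame, in m); z points along the fingers, x is the direction in which the jaws open and shut, and the axes are right-handed (so a half turn about z gives the same grasp; the last joint's range is limited). The gripper opens to 94 mm and grips with 3 to 60 N. Pads are 16 mm wide; open, the fingers measure 119 mm over their backs; the gripper's body (75 mm by 177 mm) begins 78 mm behind the grasp point.
Start: joints at [-1.374, 0.276, 1.505, -0, 1.361, -0.121], TCP at [0.18, -0.546, 0.23] pointing down, gripper open.
Joint ranges: [-2.89, 2.89], [-0.75, 2.08], [0.22, 2.7], [-1.18, 4.32], [0.11, 2.71], [-2.7, 2.7]. Speed limits (rad/s): [2.57, 2.57, 3.14, 3.14, 3.14, 3.14].

INTERFACE

Orientations are given as a unit quaternion [w, x, y, z].
In Python, from plant import r, gripper_to, inverse_kinematics, vision, models, telemetry gives the robot as it stands. Calls block until the motion is done:
- r.move_to(position, orientation): joint-space move of the TCP to a pose.
- r.move_l(position, rot=None, vel=0.15, guard=None): straight line of the TCP; rot=None keeps the orientation; vel is the mean speed in m/s. With guard (N) it stops when the force on the tool has changed by that much, and returns True; else False.
- r.movej(angles): joint-space move.
- gripper_to(opening, f_grip=None): finger opening in m; f_grip is the grip in N (None keeps the last); returns when the fingers have stopped.
- r.hold(seconds).
- inverse_kinematics(position, orientation): joint angles nearest the present ones, or None.
- vision.snapshot(name): name is "side" or "top"; returns the picture (420x560x3 uint8, red, green, blue); there is no depth.
- vision.get_calibration(name): a dict with "fx", "fy", "cx", "cy" (pixels), "position" and "orientation" of the camera in the world. Camera axes: x right, y down, z forward; pixel columns grow to the right and rows downward; lengths in m; the calibration is good to about 2 mm. A picture is of the moment at which its call begins. get_calibration takes no time and is no camera call.
A pose or a line that the arm cannot do raises r.PlanningError and nothing moves.
- r.sign_off(): hands the job in, once; it reports no verdict.
Trained networks look in the newest picture that a camera, given by its name, has taken for a name from the list of things; names that differ only in an ending like _2 or _b are one class to them, and where a whole thing is asked for, a point or a joint stands for the part that bears it (a point fixed in the world has none). Each returns a list of dicts, best first, with "score" (0 to 1); they miss things now and then, are a little off and sometimes report something else, mostly with a low value. They report only what shows in the picture. A call takes as long as a camera call.
- models.boxes_of(thing, camera): "at" ([x, y, z] in m, in world coordinates, good to about 4 mm: the middle of the surface that is visible of it).
- models.regions_of(thing, camera): "pixels" (420x560 bool, what is visible of it).
- models.mark_of(thing, camera): "at" ([x, y, z] in m, in world coordinates, good to about 4 mm: a listed point, or the origin of a listed thing).
Readings, each from a call of its own:
- telemetry.current_t(): time.
- telemetry.current_joints(): joint angles.
- telemetry.current_dq(): joint speeds.
- telemetry.current_joint_efforts(): joint torques, N m.
- telemetry.current_ee_pos(): TCP position.
- telemetry.current_tool_rot(): TCP orientation.
- telemetry.current_wrist_force(): force on the tool from outside, world axes, zero at the start.
- telemetry.current_torque(): the same for the moment, N m.
- telemetry.current_opening(): finger opening in m.
Only numpy, scipy, OpenCV 4.12 (cv2) and the standard library are available. Lean on these libraries where they do the work, as an engineer would, in place of code of your own. Each camera call takes 0.05 s, during which the arm holds its last target.

TASK

Load the label dispenser: slide the roll of labels along the dispenser's deck until it stops against the upright column, so that its core lies under the hole in the arm. Then take the spindle by its wing grip and push it down through the arm and the core into the dispenser's hub; its square foot only drops into the hub's hidden square socket when the two are in line, so feel for it by turning the spindle under light pressure, never force it, and leave it fully home with its flange on the arm. Leave the bottles and the specimen cup where they stand.

Things in the scene. Friction and masses are not known exactly. Their poses are not given: they have to be found in the camera images.
- dispenser: Label dispenser, grey, fixed. Origin on the table on the roll's axis; +x to the rear (column), -x to the open front (base ends at x = -111 mm), z up. Flat deck 20 mm above the table between side rails that guide the roll along x (inner faces y = +-41 mm, 11 mm above the deck). Left of the left rail (x -98 to -58, y 53 to 75 mm) stand a guide post and a tear blade, 71 mm high.
- top_hole (a point): Centre of the round hole (23.4 mm) in the dispenser's arm, at the arm's top face, 82 mm above the table; axes as the dispenser's. The flat aluminium arm is 8 mm thick and 44 mm wide and reaches forward from the column's top over the roll to 23 mm in front of this point; two screw heads stand 4 mm above it, 58 mm behind this point.
- column_face (a point): Middle of the column's front face (flat, 44 mm wide), on the deck; the face is 39.6 mm behind the dispenser's origin, so that a roll touching it is centred under the arm's hole. Axes as the dispenser's.
- hub_top (a point): Centre of the braked hub's flat top in the deck, 19.5 mm above the table, hidden by the roll when that is in place; axes as the dispenser's, not the hub's. The hub has a square socket 16.6 mm wide whose angle is not measured and may be any; it repeats every 90 degrees and takes the foot within about 6 degrees. The brake holds about 0.08 N m: light pressure (5 N) will not drag the hub round.
- label_roll: Roll of paper labels: white cylinder 80 mm across, 50 mm high, with a core hole of about 26 mm, 0.15 kg. It stands on the deck between the rails, axis upright, 35 to 60 mm in front of its place. Origin at the centre of its underside, z along its axis. Too wide to grip: push it at its front with closed fingers.
- spindle: Spindle, 107 mm tall, 0.14 kg, standing on its foot right of the dispenser. Origin under the foot, z up. Square foot 15 mm wide, sides along x and y, to z = 15 mm; shank 21 mm thick to 76; flange 44 mm wide to 81; wing grip to 107, 34 mm long in x, 12 mm thick in y (grip it across y). Origin above the table: 6 mm when home (flange on arm), 19.5 mm when the foot stands on the hub out of line.
- spray_bottle: Bystander: white spray bottle 43 mm across and 129 mm high, left of the dispenser. Origin at the centre of its underside.
- iodine_bottle: Bystander: brown bottle 37 mm across and 84 mm high, left of the dispenser. Origin at the centre of its underside.
- specimen_cup: Bystander: specimen cup with lid, 66 mm across and 75 mm high, left of the dispenser. Origin at the centre of its underside.

How it is judged:
By the outcome, as a careful person would: the job done as asked, in the order asked, and still so for the second after the job is handed in, with the robot touching nothing.
It also fails if it takes over 67 s, if anything falls off the work surface, if the arm or the gripper's body presses on something with over 40 N, if the wrist force passes 120 N, or if a joint passes its speed limit or range.

## Working session

There is one attempt and no reset: what is moved stays moved. The work goes in short steps, each a Python script; the robot and the scene stay as the last script left them, time stands still between calls to the robot, and variables do not carry over. Pictures are saved under pics/ and viewed, and the job is handed in when it is done.

```bash
ls; mkdir -p pics; python3 - <<'E'
from plant import r, gripper_to, inverse_kinematics, vision, models, telemetry
import cv2
for n in ("side","top"):
    im=vision.snapshot(n); cv2.imwrite(f"pics/a_{n}.png",im[:,:,::-1]); print(n,vision.get_calibration(n))
for t in ["dispenser","top_hole","column_face","hub_top","label_roll","spindle","spray_bottle","iodine_bottle","specimen_cup"]:
    for c in ("side","top"):
        m=models.mark_of(t,c); print(t,c,[( [round(float(v),4) for v in d["at"]],round(d["score"],2)) for d in m[:2]])
print(telemetry.current_t(), r.nose_length, telemetry.current_tool_rot())
E
```

```text
pics
side {'fx': 420.69189070234125, 'fy': 420.69189070234125, 'cx': 268.3176859333807, 'cy': 210.63380312612796, 'position': array([0.4848325 , 0.83304925, 0.75134121]), 'orientation': array([ 0.0159033 , -0.05171408,  0.89854286, -0.43553814])}
top {'fx': 388.15557459525485, 'fy': 388.15557459525485, 'cx': 276.50978332885495, 'cy': 211.1325729518019, 'position': array([0.42611233, 0.04259053, 1.18945112]), 'orientation': array([ 0.03316327, -0.70118633,  0.71119032, -0.03802979])}
dispenser side [([0.5804, 0.0307, -0.0005], 0.57), ([0.4606, 0.3106, 0.0035], 0.41)]
dispenser top [([0.5827, 0.0272, 0.0015], 0.81)]
top_hole side [([0.5791, 0.0267, 0.0846], 0.95)]
top_hole top [([0.5797, 0.0289, 0.0809], 0.67), ([0.6204, 0.0258, 0.0155], 0.41)]
column_face side [([0.6195, 0.0297, 0.0207], 0.93)]
column_face top [([0.6206, 0.0247, 0.0187], 0.76)]
hub_top side [([0.5794, 0.0316, 0.0201], 0.89), ([0.5792, 0.0293, -0.001], 0.27)]
hub_top top [([0.5814, 0.0329, 0.0196], 0.83)]
label_roll side [([0.5253, 0.0302, 0.0222], 0.9), ([0.5469, 0.3495, 0.001], 0.74)]
label_roll top [([0.5333, 0.0312, 0.0215], 0.65)]
spindle side [([0.5398, -0.2547, -0.0011], 0.51)]
spindle top [([0.5404, -0.2567, -0.0007], 0.72), ([0.5825, 0.0291, 0.08], 0.31)]
spray_bottle side [([0.646, 0.314, -0.0001], 0.89), ([0.5385, -0.255, 0.0017], 0.65)]
spray_bottle top [([0.6424, 0.3146, 0.0049], 0.53)]
iodine_bottle side [([0.5475, 0.3499, 0.001], 0.56)]
iodine_bottle top [([0.5507, 0.347, 0.0032], 0.63)]
specimen_cup side [([0.4588, 0.3101, 0.0022], 0.57), ([0.6445, 0.3132, -0.0007], 0.3)]
specimen_cup top [([0.4611, 0.3094, -0.0002], 0.94), ([0.5316, 0.0316, 0.0205], 0.54)]
1.0 0.025 [ 4.69035395e-05  8.10085327e-01 -5.86311998e-01  3.81178487e-05]
```

View pics/a_top.png

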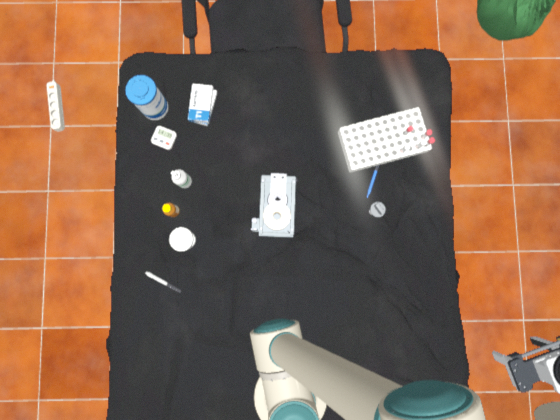

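View pics/a_side.png

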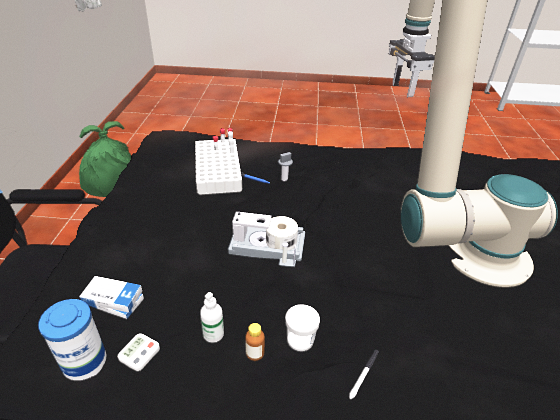

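The top view has world +x up and +y left. The dispenser is near (277,205), the roll at about (277,216) in front of the column, and the spindle at (377,210). The bottles and cup on the left are clear of the work. I'll zoom in for the angles.

```bash
python3 - <<'E'
import cv2,numpy as np
im=cv2.imread("pics/a_top.png")
a=cv2.resize(im[165:245,240:310],None,fx=7,fy=7,interpolation=cv2.INTER_CUBIC)
b=cv2.resize(im[195:225,360:395],None,fx=8,fy=8,interpolation=cv2.INTER_CUBIC)
c=np.zeros((560,800,3),np.uint8);c[:560,:490]=a;c[:240,500:780]=b
cv2.imwrite("pics/b.png",c)
im=cv2.imread("pics/a_side.png")
a=cv2.resize(im[205:270,225:310],None,fx=6,fy=6,interpolation=cv2.INTER_CUBIC)
b=cv2.resize(im[145:190,265:305],None,fx=7,fy=7,interpolation=cv2.INTER_CUBIC)
c=np.zeros((400,800,3),np.uint8);c[:390,:510]=a;c[:315,515:795]=b
cv2.imwrite("pics/b2.png",c)
E
```

```text
(no output)
```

View pics/b.png

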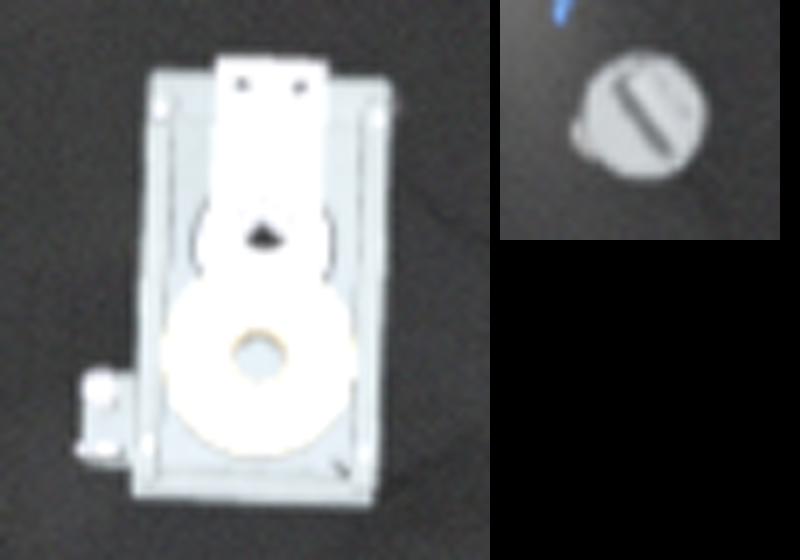

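View pics/b2.png

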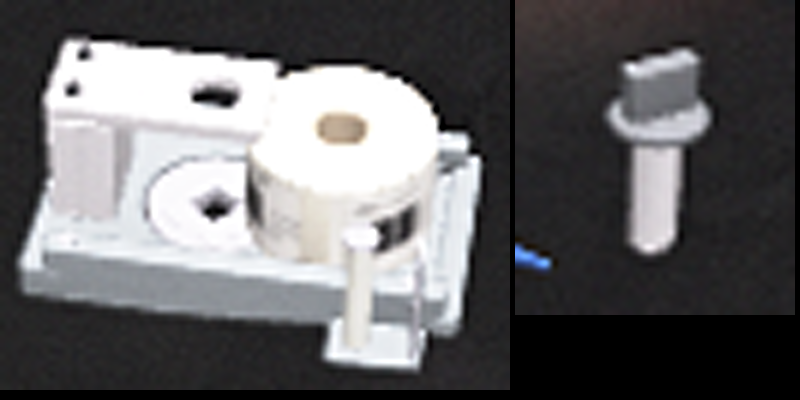

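The wing grip's dark side face runs diagonally, from (622,80) to (670,155) in the zoom. The hub socket shows as a dark diamond through the hole. I'll back-project these edges for the yaws and check them with an overlay.

```bash
cat > h.py <<'E'
from plant import r, gripper_to, inverse_kinematics, vision, models, telemetry
import cv2,numpy as np
from scipy.spatial.transform import Rotation as R
def cam(n):
    c=vision.get_calibration(n); q=c["orientation"]
    return c,R.from_quat([q[1],q[2],q[3],q[0]]).as_matrix()
def proj(P,n):
    c,M=cam(n); p=(np.atleast_2d(P)-c["position"])@M
    return np.c_[c["fx"]*p[:,0]/p[:,2]+c["cx"],c["fy"]*p[:,1]/p[:,2]+c["cy"]]
def back(uv,z,n):
    c,M=cam(n); d=M@np.array([(uv[0]-c["cx"])/c["fx"],(uv[1]-c["cy"])/c["fy"],1.])
    return c["position"]+d*(z-c["position"][2])/d[2]
def down(yaw): # tool x axis at world angle yaw, z down
    x=np.array([np.cos(yaw),np.sin(yaw),0]);z=np.array([0,0,-1.]);m=np.c_[x,np.cross(z,x),z]
    q=R.from_matrix(m).as_quat();return np.array([q[3],q[0],q[1],q[2]])
E
python3 - <<'E'
from h import *
f=lambda x,y,ox=240,oy=165,s=7:((x+.5)/s-.5+ox,(y+.5)/s-.5+oy)
def rep(nm,a,b,z,n,**k):
    A=back(f(*a,**k),z,n);B=back(f(*b,**k),z,n);d=A-B
    print(nm,A[:2].round(4),B[:2].round(4),"deg",np.degrees(np.arctan2(d[1],d[0])).round(1))
rep("left edge",(152,72),(132,495),.02,"top")
rep("right edge",(392,82),(372,505),.02,"top")
rep("arm l",(216,60),(211,200),.082,"top")
rep("arm r",(327,62),(322,200),.082,"top")
rep("wing",(622-500,80),(670-500,155),.095,"top",ox=360,oy=195,s=8)
print("flange c",back(f(642-500,117,360,195,8),.081,"top"))
rep("wing side",(625-515,70),(695-515,55),.107,"side",ox=265,oy=145,s=7)
print("roll top c",back(f(260,353),.07,"top"), back(f(340,113,225,205,6),.07,"side"))
for s in ((212,190),(190,207),(238,207),(214,225)): print("socket",back(f(*s,225,205,6),.0195,"side")[:2])
print("hole",back(f(217,94,225,205,6),.082,"side"))
E
```

```text
left edge [0.6563 0.0786] [0.472  0.0891] deg -3.3
right edge [ 0.6505 -0.0261] [ 0.4662 -0.014 ] deg -3.8
arm l [0.6488 0.0502] [0.5903 0.053 ] deg -2.8
arm r [0.6474 0.0042] [0.5897 0.0073] deg -3.0
wing [ 0.5516 -0.2455] [ 0.5246 -0.2615] deg 30.6
flange c [ 0.53969081 -0.2558675   0.081     ]
wing side [ 0.5547 -0.2503] [ 0.526  -0.2668] deg 29.8
roll top c [0.52793232 0.03362618 0.07      ] [0.52789111 0.02229951 0.07      ]
socket [0.58194156 0.02096682]
socket [0.58999436 0.03302125]
socket [0.56949483 0.03044192]
socket [0.57835741 0.04306071]
hole [0.5788923  0.03081354 0.082     ]
```

Both views agree: dispenser at about (0.580, 0.030) with yaw about −3.3°, spindle at (0.540, −0.256) with its wing yaw about 30°. The socket diagonals lie near 8°, so its sides are near 53° mod 90. Next I'll check wrist ranges, then push the roll.

```bash
cat >> h.py <<'E'
DY=np.radians(-3.3); D0=np.array([.580,.0303,0])
def disp(x,y,z): 
    return D0+np.array([np.cos(DY)*x-np.sin(DY)*y,np.sin(DY)*x+np.cos(DY)*y,z])
E
python3 - <<'E'
from h import *
def t(nm,p,y):
    q=inverse_kinematics(p,down(np.radians(y))); print(nm,y,None if q is None else np.round(q,2))
for y in (86.7,-93.3): t("push",disp(-130,0,60)*0+disp(-.13,0,.055),y)
for y in (120,-60): t("grasp",[.54,-.256,.11],y)
for y in (-100,-80,-60,-37,-17,7,53,90,143,120,165): t("hole",disp(0,0,.13),y)
E
```

```text
push 86.7 [-0.07  0.27  2.02 -0.    0.85 -1.58]
push -93.3 [-0.07  0.27  2.02 -0.    0.85  1.56]
grasp 120 [-0.56  0.4   1.64 -0.    1.11 -2.65]
grasp -60 [-0.56  0.4   1.64 -0.    1.11  0.49]
hole -100 [-0.07  0.36  1.65 -0.    1.14  1.68]
hole -80 [-0.07  0.36  1.65 -0.    1.14  1.33]
hole -60 [-0.07  0.36  1.65 -0.    1.14  0.98]
hole -37 [-0.07  0.36  1.65 -0.    1.14  0.58]
hole -17 [-0.07  0.36  1.65 -0.    1.14  0.23]
hole 7 [-0.07  0.36  1.65 -0.    1.14 -0.19]
hole 53 [-0.07  0.36  1.65 -0.    1.14 -0.99]
hole 90 [-0.07  0.36  1.65 -0.    1.14 -1.64]
hole 143 [-0.07  0.36  1.65 -0.    1.14 -2.56]
hole 120 [-0.07  0.36  1.65 -0.    1.14 -2.16]
hole 165 None
```

```bash
python3 - <<'E'
from h import *
q=down(DY-np.pi/2)
gripper_to(0.0,10)
N=.025
try:
    r.move_to(disp(-.135,0,.03+N+.07),q)
    print(telemetry.current_t(),telemetry.current_opening())
    print(r.move_l(disp(-.135,0,.030+N),vel=.12,guard=8))
    print(telemetry.current_t(),telemetry.current_wrist_force())
    h=r.move_l(disp(-.07,0,.030+N),vel=.06,guard=6)
    print(h,telemetry.current_t(),telemetry.current_wrist_force(),telemetry.current_ee_pos())
    if not h:
        h=r.move_l(disp(-.040,0,.030+N),vel=.03,guard=5)
        print(h,telemetry.current_t(),telemetry.current_wrist_force())
    p=telemetry.current_ee_pos();c,s=np.cos(DY),np.sin(DY);d=p-D0;print("disp frame",c*d[0]+s*d[1],-s*d[0]+c*d[1],p[2])
except r.PlanningError as e: print("PE",e)
for n in ("side","top"):
    im=vision.snapshot(n); cv2.imwrite(f"pics/c_{n}.png",im[:,:,::-1])
    m=models.mark_of("label_roll",n); print([(d["at"],d["score"]) for d in m[:2]])
im=cv2.imread("pics/c_side.png")
cv2.imwrite("pics/c.png",cv2.resize(im[165:275,205:325],None,fx=5,fy=5,interpolation=cv2.INTER_CUBIC))
E
```

```text
4.7333 0.000502363685348349
False
5.4667 [ 1.68510067 -0.13984312  0.44069093]
False 6.7 [-0.54502134  0.52741591 -0.45786182] [0.51022906 0.03420111 0.05500505]
True 7.4083 [0.1640784  0.20825284 0.43011134]
disp frame -0.050109257536713074 0.00016728342044460822 0.05418780245715547
[([0.5765, 0.028, 0.0228], 0.56)]
[]
```

View pics/c.png

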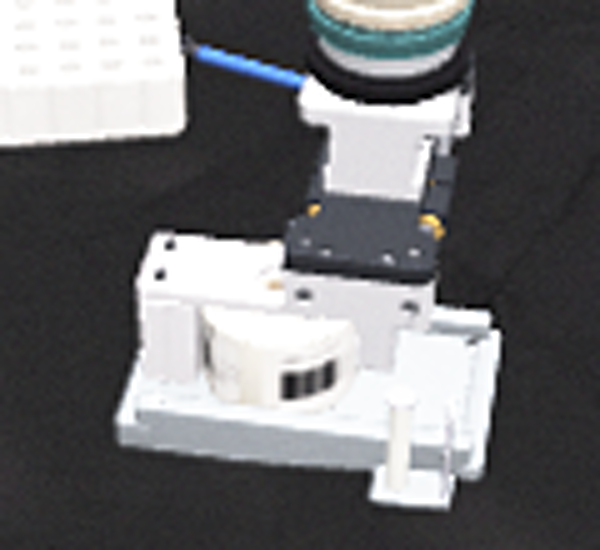

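The roll looks close to the column and the guard tripped near the expected point. I'll push again gently to confirm it's seated.

```bash
python3 - <<'E'
from h import *
def df():
    d=telemetry.current_ee_pos()-D0;c,s=np.cos(DY),np.sin(DY);return round(c*d[0]+s*d[1],4)
N=.025
for g in (5,6):
    h=r.move_l(disp(-.040,0,.030+N),vel=.02,guard=g); print(h,df(),telemetry.current_wrist_force().round(2),telemetry.current_t())
    r.hold(.1); print(df(),telemetry.current_wrist_force().round(2))
r.move_l(disp(-.085,0,.030+N),vel=.15)
r.move_l(disp(-.085,0,.2),vel=.3)
gripper_to(.05)
q=down(np.radians(-60))
r.move_to([.54,-.256,.19],q)
for n in ("side","top"):
    im=vision.snapshot(n); cv2.imwrite(f"pics/d_{n}.png",im[:,:,::-1])
    for t in ("label_roll","spindle","top_hole"):
        m=models.mark_of(t,n); print(n,t,[(d["at"].round(4) if hasattr(d["at"],'round') else d["at"],d["score"]) for d in m[:2]])
print(telemetry.current_t())
a=cv2.imread("pics/d_side.png");b=cv2.imread("pics/d_top.png")
o=np.zeros((600,800,3),np.uint8)
o[:390,:400]=cv2.resize(a[205:270,225:305],None,fx=5,fy=6,interpolation=cv2.INTER_CUBIC)[:,:400]
o[:480,405:795]=cv2.resize(b[165:245,245:310],None,fx=6,fy=6,interpolation=cv2.INTER_CUBIC)
cv2.imwrite("pics/d.png",o)
E
```

```text
True -0.0502 [ 0.09 -0.25 -0.17] 7.9667
-0.0506 [-0.7   0.66 -0.42]
True -0.0503 [ 0.05 -0.53  0.07] 8.4083
-0.0506 [ 0.07 -0.34  0.46]
side label_roll [([0.5768, 0.026, 0.0219], 0.86)]
side spindle [([0.5411, -0.2558, 0.0007], 0.73), ([0.6402, 0.3142, -0.0], 0.17)]
side top_hole [([0.5798, 0.0284, 0.0846], 0.94), ([0.6452, 0.3148, -0.0018], 0.61)]
top label_roll [([0.5833, 0.0276, 0.0188], 0.82)]
top spindle []
top top_hole [([0.5805, 0.0275, 0.0822], 0.56), ([0.5827, 0.033, 0.0231], 0.4)]
11.95
```

View pics/d.png

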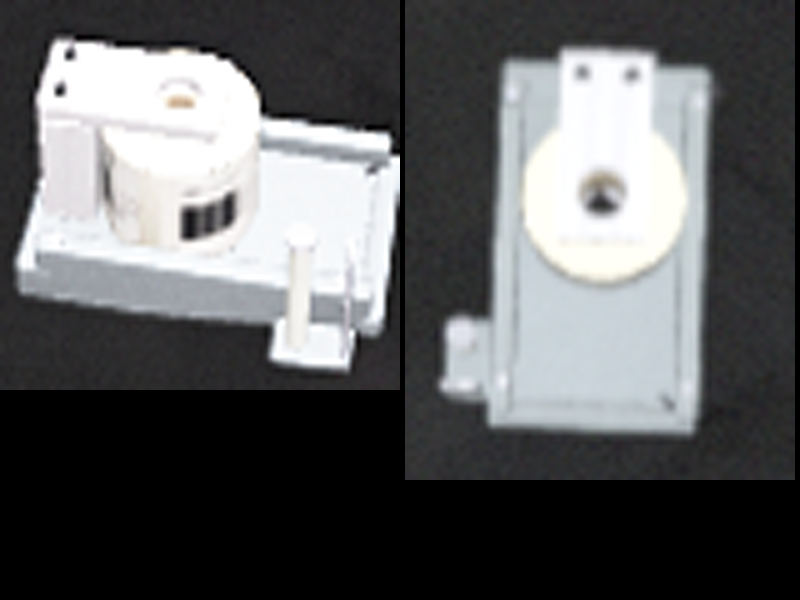

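View pics/d_side.png

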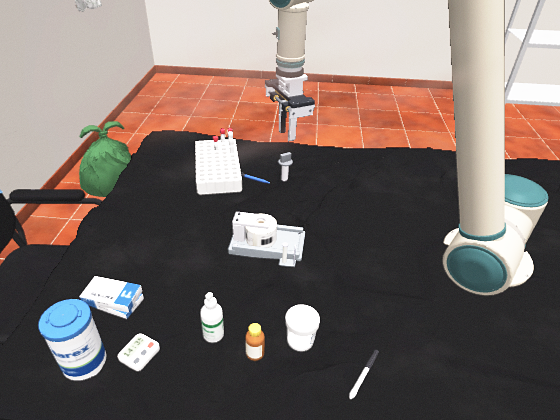

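The roll is seated: the core shows centred in the arm hole in the top view, near (603,193) in the zoom. Now I'll grasp the spindle.

```bash
python3 - <<'E'
from h import *
f=lambda x,y,ox,oy,sx,sy:((x+.5)/sx-.5+ox,(y+.5)/sy-.5+oy)
print("hole top",back(f(603-405,193,245,165,6,6),.082,"top"),"side",back(f(180,93,225,205,5,6),.082,"side"))
print(r.move_l([.540,-.256,.1085],vel=.1,guard=6),telemetry.current_ee_pos(),telemetry.current_wrist_force().round(2))
gripper_to(0,30); print("open",telemetry.current_opening(),telemetry.current_wrist_force().round(2))
r.move_l([.540,-.256,.2185],vel=.15)
print("open",telemetry.current_opening(),telemetry.current_wrist_force().round(2),telemetry.current_torque().round(3))
r.move_to([D0[0],D0[1],.235],down(np.radians(-37)))   # foot at 0.1265
p=telemetry.current_ee_pos();print(p,telemetry.current_t())
r.hold(.2)
for n in ("side","top"):
    im=vision.snapshot(n); cv2.imwrite(f"pics/e_{n}.png",im[:,:,::-1])
im=cv2.imread("pics/e_side.png")
cv2.imwrite("pics/e.png",cv2.resize(im[130:270,210:320],None,fx=4,fy=4,interpolation=cv2.INTER_CUBIC))
for n in("side","top"):
  print([(d["at"],d["score"]) for d in models.mark_of("spindle",n)[:2]])
E
```

```text
hole top [0.57954873 0.03045448 0.082     ] side [0.57934197 0.03021444 0.082     ]
False [ 0.54048961 -0.25631934  0.10908893] [-0.76  0.19  0.89]
open 0.011742351790021 [-0.15 -0.05  0.73]
open 0.011772901245888137 [-0.14 -0.11 -1.77] [0.076 0.002 0.036]
[0.58001724 0.02920247 0.23464379] 15.5917
[([0.5768, 0.0297, 0.1288], 0.85)]
[]
```

View pics/e.png

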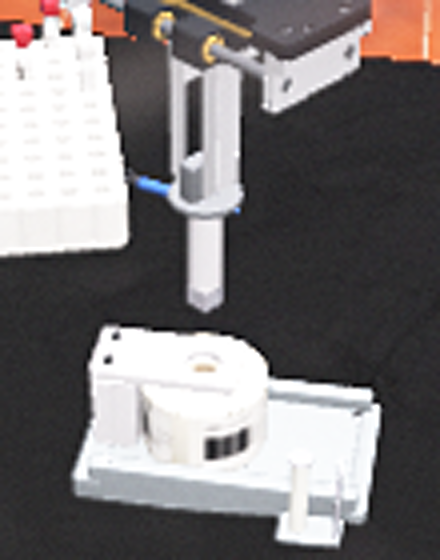

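The spindle is held upright above the arm hole, with its shank at columns 190–222 of the zoom and the foot corner at (206,312). I'll measure its offset in the hand against the hole using the same camera.

```bash
python3 - <<'E'
from h import *
im=cv2.imread("pics/e_side.png").astype(float).mean(2)
p=telemetry.current_ee_pos(); z0=p[2]-.1085
print(p)
# shank edges, subpixel at several rows
for v in range(184,202,3):
    row=im[v,250:275]; g=np.diff(row); i=g.argmax(); j=g.argmin()
    sub=lambda a,k:(k-.5+1) 
    # half-level widths
    th=(row.max()+row[:4].mean())/2; a=np.where(row>th)[0]
    L=a[0]-(row[a[0]]-th)/(row[a[0]]-row[a[0]-1]); Rr=a[-1]+(row[a[-1]]-th)/(row[a[-1]]-row[a[-1]+1])
    c=250+(L+Rr)/2
    # predicted column at this row for axis at TCP
    zz=np.linspace(z0,z0+.08,200); P=proj(np.c_[np.full(200,p[0]),np.full(200,p[1]),zz],"side")
    k=np.abs(P[:,1]-v).argmin(); 
    dudx=(proj([p[0]+.01,p[1],zz[k]],"side")-P[k])[0,0]/.01
    print(v,"width",round(Rr-L,2),"col",round(c,2),"pred",P[k,0].round(2),"dx mm",((c-P[k,0])/dudx*1000).round(2),zz[k].round(3))
b=cv2.imread("pics/e_side.png")[205:240,235:285]
a=cv2.imread("pics/d_side.png")[205:240,235:285]
cv2.imwrite("pics/f.png",np.hstack([cv2.resize(x,None,fx=8,fy=8,interpolation=cv2.INTER_CUBIC) for x in (a,b)]))
E
```

```text
[0.58006623 0.02962931 0.23495628]
184 width 8.74 col 260.98 pred 260.56 dx mm -0.99 0.191
187 width 8.52 col 260.95 pred 260.54 dx mm -0.96 0.182
190 width 8.48 col 260.94 pred 260.52 dx mm -0.98 0.173
193 width 8.5 col 260.92 pred 260.51 dx mm -0.99 0.165
196 width 8.47 col 260.9 pred 260.49 dx mm -0.99 0.156
199 width 8.49 col 260.9 pred 260.47 dx mm -1.06 0.147
```

View pics/f.png

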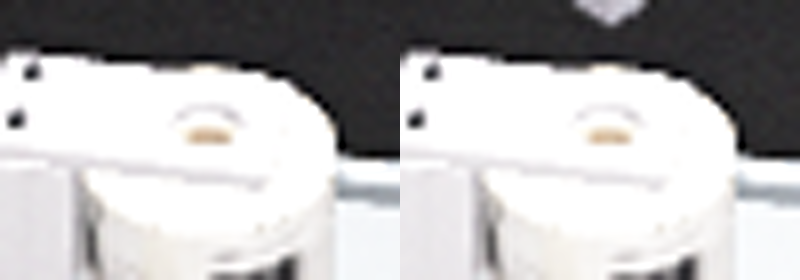

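```bash
python3 - <<'E'
from h import *
P=np.array([telemetry.current_ee_pos() for _ in range(30)]);print(P.mean(0),P.std(0))
F=np.array([telemetry.current_wrist_force() for _ in range(30)]);print(F.mean(0),F.std(0),telemetry.current_t())
offs=[(0,0),(0,-1.2),(0,1.2),(1.2,0),(-1.2,0),(1,-1),(-1,-1),(1,1),(-1,1),(0,-2.4),(0,2.4)]
c=np.array([.5801,.0296])
r.move_l([*c,.196],vel=.15)
for o in offs:
    x=c+np.array(o)*1e-3
    r.move_l([*x,.1935],vel=.05)
    h=r.move_l([*x,.180],vel=.03,guard=4)
    z=np.mean([telemetry.current_ee_pos() for _ in range(10)],0)
    print(o,h,z.round(4),telemetry.current_wrist_force().round(2),telemetry.current_torque().round(2),round(telemetry.current_t(),2),telemetry.current_opening())
    if not h or z[2]<.187: break
    r.move_l([*x,.1935],vel=.05)
im=vision.snapshot("side");cv2.imwrite("pics/g.png",cv2.resize(im[130:270,210:320,::-1],None,fx=4,fy=4,interpolation=cv2.INTER_CUBIC))
E
```

```text
[0.58006623 0.02962931 0.23495628] [1.11022302e-16 1.04083409e-17 2.77555756e-17]
[ 0.09106837  0.30851031 -1.51061802] [2.77555756e-17 0.00000000e+00 6.66133815e-16] 15.9917
(0, 0) False [0.5801 0.0296 0.1798] [ 0.73 -0.06 -1.96] [-0.01 -0.04  0.02] 17.25 0.011513106037033339
```

View pics/g.png

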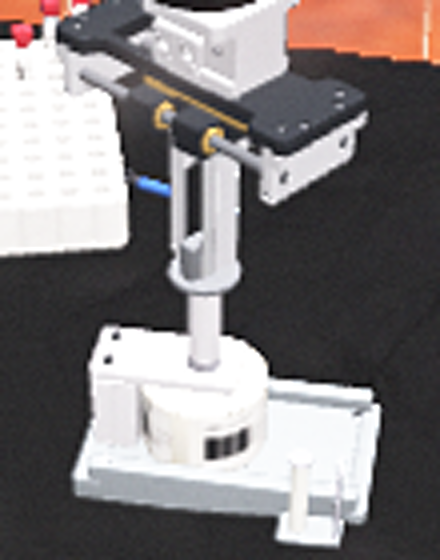

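The foot entered the hole at the first try, with no side force. I'll keep going down under guard toward the hub, where first contact out of line would be at TCP z≈0.128.

```bash
python3 - <<'E'
from h import *
c=[.5801,.0296]
h=r.move_l([*c,.134],vel=.08,guard=4)
rep=lambda:print(telemetry.current_ee_pos().round(4),telemetry.current_wrist_force().round(2),telemetry.current_torque().round(3),round(telemetry.current_t(),2),round(telemetry.current_opening(),4))
print(h);rep()
if not h:
    h=r.move_l([*c,.1145],vel=.02,guard=4);print(h);rep()
    r.hold(.1);rep()
E
```

```text
False
[0.5802 0.0295 0.1341] [-0.27 -0.25 -1.32] [-0.046 -0.056 -0.023] 18.02 0.0119
True
[0.5802 0.0298 0.1146] [-0.58 -0.64  4.86] [ 0.082  0.026 -0.011] 18.98 0.012
[0.5803 0.0298 0.1146] [-0.54 -0.8   6.77] [-0.056 -0.009 -0.017] 19.08 0.0118
```

It dropped straight in. Contact came at TCP z=0.1146, against 0.1145 expected for home. I'll release, lift away and check.

```bash
python3 - <<'E'
from h import *
gripper_to(.045)
print(telemetry.current_ee_pos().round(4),telemetry.current_wrist_force().round(2))
r.move_l([.5801,.0296,.21],vel=.12)
r.move_to([.35,-.25,.28],down(np.radians(-60)))
print(telemetry.current_t())
o=np.zeros((560,800,3),np.uint8)
a=vision.snapshot("side");b=vision.snapshot("top")
for n in("side","top"):
  for t in("spindle","label_roll","spray_bottle","iodine_bottle","specimen_cup"): print(n,t,[(np.round(d["at"],4),round(d["score"],2)) for d in models.mark_of(t,n)[:1]])
cv2.imwrite("pics/i_side.png",a[:,:,::-1]);cv2.imwrite("pics/i_top.png",b[:,:,::-1])
o[:420,:480]=cv2.resize(a[200:270,225:305,::-1],None,fx=6,fy=6,interpolation=cv2.INTER_CUBIC)
o[:400,485:800]=cv2.resize(b[165:245,245:308,::-1],None,fx=5,fy=5,interpolation=cv2.INTER_CUBIC)
cv2.imwrite("pics/i.png",o)
print(proj([[.58,.0303,.087],[.58,.0303,.113],[.58,.0303,.1005],[.58,.0303,.1265]],"side"))
E
```

```text
[0.5796 0.0302 0.1137] [0.43 0.22 0.11]
22.1083
side spindle [(array([0.62  , 0.0275, 0.0212]), 0.52)]
side label_roll [(array([0.5756, 0.0282, 0.0227]), 0.91)]
side spray_bottle [(array([0.5788, 0.026 , 0.0837]), 0.67)]
side iodine_bottle [(array([0.5478, 0.3465, 0.0007]), 0.91)]
side specimen_cup [(array([0.4583, 0.3076, 0.0051]), 0.71)]
top spindle [(array([0.5814, 0.0268, 0.0069]), 0.69)]
top label_roll [(array([0.5839, 0.0265, 0.0209]), 0.8)]
top spray_bottle [(array([0.6419, 0.3161, 0.0032]), 0.7)]
top iodine_bottle [(array([0.5827, 0.0288, 0.0061]), 0.66)]
top specimen_cup [(array([ 0.4591,  0.3106, -0.0008]), 0.84)]
[[260.3433154  218.534413  ]
 [260.39337205 210.32751972]
 [260.36911219 214.30497544]
 [260.41998626 205.96406511]]
```

View pics/i.png

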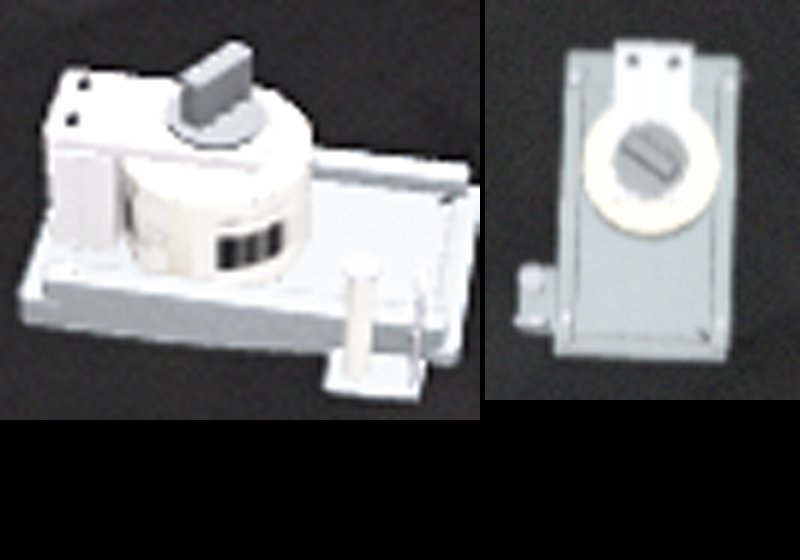

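View pics/i_side.png

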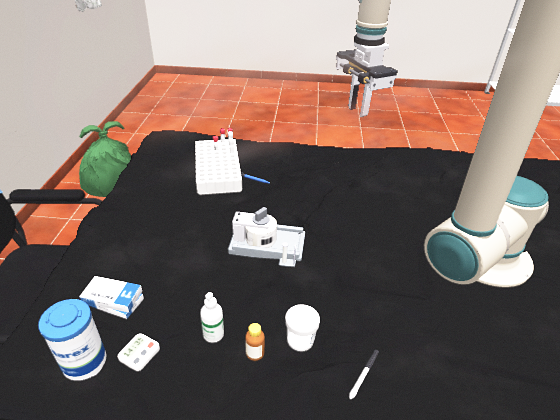

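In both views the flange sits on the arm, with the wing top at about row 210 (210.3 predicted for home). The bottles and cup look unmoved. As an independent height check, I'll touch the top of the wing lightly with closed fingers, expecting contact at TCP z≈0.138.

```bash
python3 - <<'E'
from h import *
gripper_to(0,10)
r.move_to([.580,.030,.165],down(np.radians(-37)))
h=r.move_l([.580,.030,.133],vel=.02,guard=5)
print(h,telemetry.current_ee_pos().round(4),telemetry.current_wrist_force().round(2))
r.hold(.1);print(telemetry.current_ee_pos().round(4),telemetry.current_wrist_force().round(2))
r.move_l([.580,.030,.21],vel=.12)
r.move_to([.35,-.25,.28],down(np.radians(-60)))
a=vision.snapshot("side");cv2.imwrite("pics/j.png",cv2.resize(a[200:270,225:305,::-1],None,fx=6,fy=6,interpolation=cv2.INTER_CUBIC))
print(telemetry.current_t())
E
```

```text
True [0.58   0.03   0.1383] [-0.   -0.09  3.6 ]
[0.5799 0.0301 0.1383] [0.51 0.2  5.12]
28.4333
```

View pics/j.png

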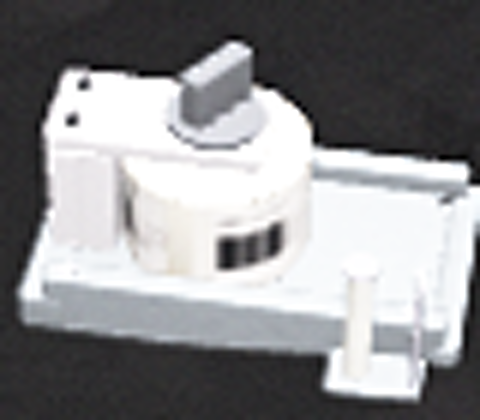

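The wing top was met at 0.1383 − 0.025 = 113.3 mm, against 113 mm for fully home. The picture is unchanged: roll against the column and flange flat on the arm.

```bash
python3 -c "
from h import *
r.sign_off();print(telemetry.current_t())"
```

```text
the job is handed in; nothing more can be done
the job is handed in; nothing more can be done
```

The label dispenser is loaded and the job is handed in, at about 28 s of the 67 s allowed.

- **Roll:** I pushed it with closed fingers until it stopped against the column. Two more light pushes stopped at the same place, and the top view showed the core centred under the arm's hole.
- **Spindle:** I gripped it by the wing and turned it to the socket angle I had read from the side picture before the roll covered the hub. It then went straight down through the arm and core, so no turning search was needed. Contact force reached about 7 N as the flange met the arm.
- **Last checks:** A light touch on the wing top read 113.3 mm, against 113 mm for fully home. The last side picture shows the flange flat on the arm and the roll in place.
- **Bystanders:** The cup and bottles look unmoved in the side picture taken just after release.
- **Disagreements:** After release, some detections were plainly wrong: the side camera reported the spindle at the column face and the spray bottle on the dispenser, and the top camera reported the iodine bottle there. For each of these, the other camera's detection was where expected. I relied on the pictures and the touch reading instead.

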